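Stack a ring for marking on the stud fixture

TASK

Set up the steel washer for laser marking on the upright stud of the fixture: thread the spacer tube onto the stud first, then the washer, then the flanged bushing with its flange down, each resting flat on the one below it. Lower each part down the stud rather than letting it drop, let go of it, and leave the other things on the bench where they are.

Things in the scene. Friction and masses are not known exactly. Their poses are not given: they have to be found in the camera images.
- stud_foot (a point): Foot of the fixed upright steel stud, on its axis, at the upper face of the fixture's square steel base (120 x 120 mm, 12 mm thick, on the perforated aluminium plate whose top is 10 mm above the table). z up along the stud. The stud is 20 mm in diameter and stands 98 mm above this point; its last 10 mm taper to 10 mm diameter. Four low cap screws (6 mm high) stand at the base's corners. The base does not move.
- spacer_center (a point): Spacer: plain aluminium tube standing upright on the blue mat, outside diameter 52 mm, height 60 mm, through hole 27 mm, about 0.25 kg. The point is its centre, half-way up (30 mm above its underside); z is its axis.
- washer_center (a point): Washer: thick flat steel ring lying on the blue mat, outside diameter 66 mm, thickness 15 mm, through hole 27 mm, about 0.33 kg. The point is its centre (7.5 mm above its underside); z is its axis.
- bushing_center (a point): Bushing: aluminium, standing on its flange on the blue mat: flange 60 mm in diameter and 10 mm thick at the bottom, above it a round neck 42 mm in diameter, overall height 48 mm, through hole 27 mm, about 0.15 kg. The point is on its axis, half-way up the overall height (24 mm above its underside); z points from the flange to the neck.
- mouse: Black computer mouse on the mat, 100 x 58 x 34 mm; origin under its centre. Bystander.
- screwdriver: Screwdriver lying on the mat, 180 mm long along its x; bystander.
- driver: White flat lamp driver box on the mat, 80 x 36 x 29 mm, long along its x; origin under its centre. Bystander, lies between the mat's parts and the perforated plate.
- lamp: White spotlight housing, a 60 mm cylinder 100 mm long lying along x on a small foot, 75 mm high; origin under its centre. Bystander.
- carton: White carton, 120 x 90 x 75 mm, on the table to the left of the perforated plate; origin under its centre. Bystander.
- cleaner: White bottle, 60 mm in diameter, 150 mm high, left of the perforated plate; origin under its centre. Bystander.
Things that resemble listed ones, but are neither listed nor needed, are in the scene too. What is shaped like the part that bears spacer_center but orange is not meant. Of the things that look like the part that bears washer_center, take the one that is nearest to the robot's base at the start.

How it is judged:
By the outcome, as a careful person would: the job done as asked, in the order asked, and still so for the second after the job is handed in, with the robot touching nothing.
It also fails if it takes over 72 s, if anything falls off the work surface, if the arm or the gripper's body presses on something with over 40 N, if the wrist force passes 120 N, or if a joint passes its speed limit or range.

ROBOT

A 6-joint arm with a two-finger parallel gripper is mounted at the origin on the work surface. World frame = base frame: x ahead of the robot, y to its left, z up, the work surface at z = 0. Lengths are in mm, angles in rad, forces in N, time in s.
With the tool pointing down it reaches from about 400 to 925 mm from the base axis. Payload 12.5 kg.
Tool frame: the origin (TCP) lies at the very end of the fingers, on their centre line; the grasp point (between the pads) lies 19 mm behind it; y points along the fingers, z is the direction in which the jaws open and shut, and the axes are right-handed (so a half turn about y gives the same grasp; the last joint's range is limited). The gripper opens to 95 mm and grips with 3 to 60 N. Pads are 20 mm wide; open, the fingers measure 119 mm over their backs; the gripper's body (75 mm by 180 mm) begins 59 mm behind the grasp point.
Start: joints at [1.17, 0.491, 1.559, -0, 1.092, -0.106], TCP at [181.576, 598.061, 214.661] pointing down, gripper open.
Joint ranges: [-3.1, 3.1], [-0.84, 2.19], [0.05, 2.79], [-1.13, 4.28], [0.06, 2.93], [-2.69, 2.69]. Speed limits (rad/s): [2.22, 2.22, 2.79, 3.14, 3.14, 3.14].

INTERFACE

Orientations are given as [roll, pitch, yaw] about the fixed x, y, z axes, in that order (R = Rz(yaw) Ry(pitch) Rx(roll)).
In Python, from cell import * gives the robot as it stands. The module is installed in compiled form; this text tells all that it offers.
- The arm moves only by the shell command python3 -m jog 'ROWS'. ROWS is a JSON object of lists of equal length, an entry for each row: "dp": the shift along the tool's x, y, z in m, a list of three; "rot": the turn, a rotation vector about the tool's x, y, z in rad, a list of three; "claw": the finger opening in m, from 0 to 0.0951. In form: {"dp": [[x, y, z], ...], "rot": [[wx, wy, wz], ...], "claw": [claw, ...]}. A call has 1 to 12 rows; each row is the pose to reach, as a shift and turn from the pose commanded when the call began, along the tool's axes at that moment; what a row does not reach only later rows make up. A row lasts 1/10 s, in which the tool goes at most 50 mm and 8.59 degrees, less where a joint would pass 70% of its speed; a pose out of reach is approached as far as the arm can. A call with a gripper value outside its range is refused whole. The fingers move at their own pace and stop on an object; the grip force is fixed at half the most. Time passes only in rows, so rows that repeat a pose let the fingers close. It gives the time, the measured TCP pose, the force and the opening at its end, in the units of the state.
- state(): the state, without advancing time (a new reading comes with each control period).
- read_camera(name): name is "scene" or "top"; returns the picture (420x560x3 uint8, red, green, blue); there is no depth.
- camera_info(name): a dict with "fx", "fy", "cx", "cy" (pixels), "eye" and "rotation" of the camera in the world. Camera axes: x right, y down, z forward; pixel columns grow to the right and rows downward; lengths in mm; the calibration is good to about 2 mm. A picture is of the moment at which its call begins. camera_info takes no time and is no camera call.
- job_done(): hands the job in, once; it reports no verdict.
The state is a dict: "t": time; "joints": joint angles; "qvel": joint speeds; "tau": joint torques, N m; "eef_pos": TCP position; "tcp_rot": TCP orientation; "ft_force": force on the tool from outside, world axes, zero at the start; "moment": the same for the moment, N m; "opening": opening from 0.0 (shut) to 1.0 (fully open).
Only numpy, scipy, OpenCV 4.12 (cv2) and the standard library are available. Lean on these libraries where they do the work, as an engineer would, in place of code of your own. Each camera call takes 0.05 s, during which the arm holds its last target. There are 200 camera calls.

## Working session

There is one attempt and no reset: what is moved stays moved. The work goes in short steps, Python scripts to look and compute and a shell command to move; the robot and the scene stay as the last step left them, time stands still between calls to the robot, and variables do not carry over. Pictures are saved under pics/ and viewed, on a budget of 10 in all, crops included, one or two more only if the job needs it, and the job is handed in when it is done.

```bash
mkdir -p pics; python3 - <<'E'
from cell import *
import cv2
for n in("scene","top"):
    cv2.imwrite(f"pics/{n}0.png",cv2.cvtColor(read_camera(n),cv2.COLOR_RGB2BGR)); print(camera_info(n))
print(state())
E
```

```text
{'fx': 507.51619784596994, 'fy': 507.51619784596994, 'cx': 279.4103274800256, 'cy': 206.22608866403047, 'eye': array([1.76923886e+03, 1.23450415e+00, 9.58586750e+02]), 'rotation': array([-2.21341349, -0.02185377,  1.54070226])}
{'fx': 546.1952367493138, 'fy': 546.1952367493138, 'cx': 283.3968272492661, 'cy': 218.35305464722015, 'eye': array([ 448.91171341,   73.78286142, 1711.10933839]), 'rotation': array([-3.08034493e+00, -2.44770076e-03, -1.55584919e+00])}
{'t': 0.1, 'joints': array([ 1.17039297e+00,  4.91476857e-01,  1.55939578e+00, -1.09544638e-05,
        1.09168865e+00, -1.05547328e-01]), 'qvel': array([ 0.00138822, -0.00112158, -0.00109957,  0.00087822,  0.0007474 ,
        0.00057658]), 'tau': array([ 3.18152815e-03, -6.13630342e+01, -2.58607382e+01,  6.93941535e-02,
        4.71383147e-02, -4.95396807e-05]), 'eef_pos': array([181.49094499, 597.84285865, 214.13161029]), 'tcp_rot': array([-1.57176059e+00,  9.23841431e-05, -2.94851022e-01]), 'ft_force': array([ 0.00405427, -0.21977111, -0.19677845]), 'moment': array([-0.09829773,  0.01549711,  0.00167846]), 'opening': 0.9998029176056814}
```

View pics/scene0.png

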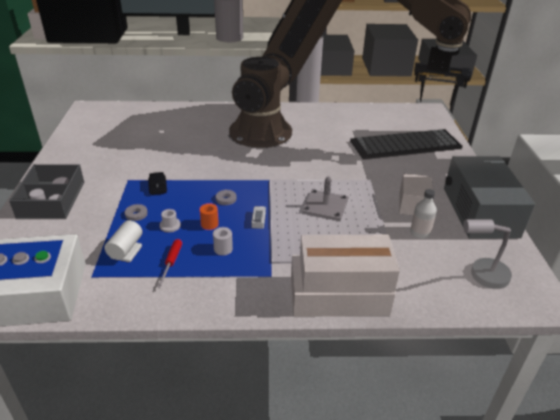

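View pics/top0.png

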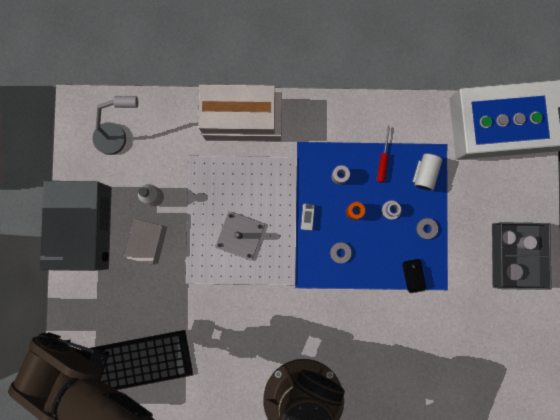

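The scene view shows the mat with its parts. In the top view the washers are at (341,253) and (428,229), the orange tube at (356,210), the aluminium spacer at (341,174), the bushing at (391,210), and the stud at about (239,236). The base is at about (304,400), so the washer at (341,253) is the nearest. I'll confirm this in an enlarged crop.

```bash
cat > h.py <<'E'
from cell import *
import cv2, numpy as np
from scipy.spatial.transform import Rotation as Ro
def ray(n,u,v):
    c=camera_info(n); R=Ro.from_euler('xyz',c['rotation']).as_matrix()
    return np.array(c['eye']),R@np.array([(u-c['cx'])/c['fx'],(v-c['cy'])/c['fy'],1])
def at(n,u,v,z):
    e,d=ray(n,u,v); return e+d*(z-e[2])/d[2]
def pix(n,p):
    c=camera_info(n); R=Ro.from_euler('xyz',c['rotation']).as_matrix()
    q=R.T@(np.array(p,float)-c['eye']); return q[:2]/q[2]*c['fx']+[c['cx'],c['cy']]
def crop(n,x0,y0,x1,y1,s,f):
    im=cv2.cvtColor(read_camera(n),cv2.COLOR_RGB2BGR)[y0:y1,x0:x1]
    cv2.imwrite(f"pics/{f}.png",cv2.resize(im,None,fx=s,fy=s,interpolation=cv2.INTER_CUBIC))
E
python3 - <<'E'
from h import *
crop("top",215,155,410,275,4,"top1")
crop("scene",130,165,350,270,3.6,"scene1")
E
```

```text
(no output)
```

View pics/top1.png

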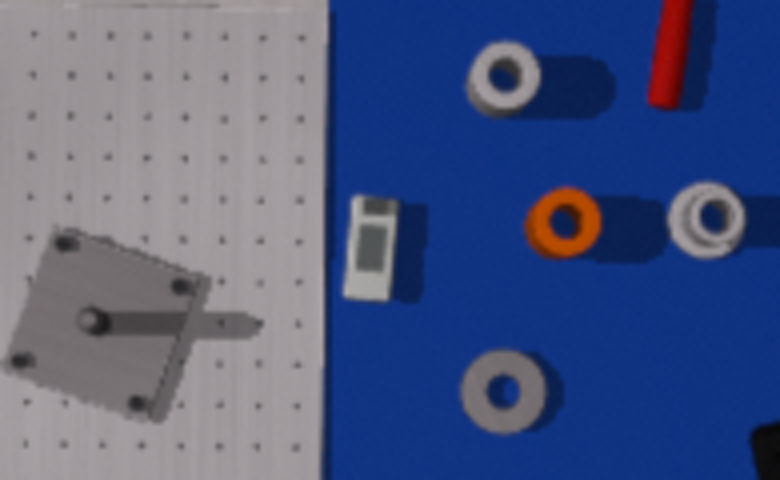

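View pics/scene1.png

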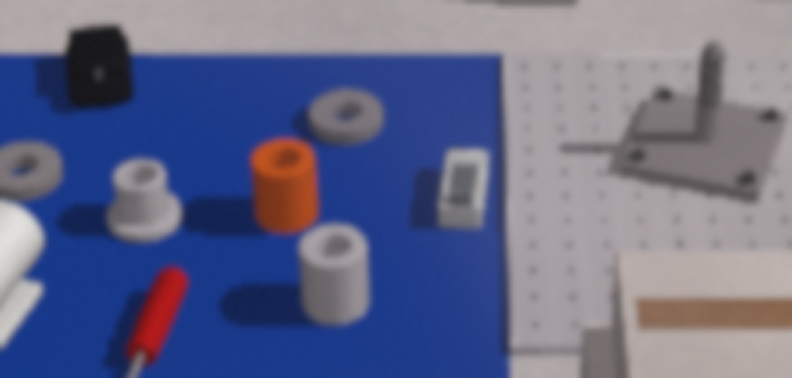

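```bash
python3 - <<'E'
from h import *
np.set_printoptions(precision=1,suppress=True)
T=lambda x,y,z:at("top",215+(x+.5)/4-.5,155+(y+.5)/4-.5,z)
S=lambda x,y,z:at("scene",130+(x+.5)/3.6-.5,165+(y+.5)/3.6-.5,z)
print("spacer",T(505,76,61),S(335,247,61))
print("washer",T(504,391,16),S(346,114,16))
print("bush",T(714,216,49),T(707,221,11),S(141,175,49))
print("stud screws",T(102,323.5,28),"tip",T(91,317,120),S(712,45,120), "scr scene",S((663+745)/2,(95+180)/2,28),S((769+637)/2,(115+155)/2,28))
print("driver",T(371,248,29), "orange",T(566,220,61))
s=state();print(Ro.from_euler('xyz',s['tcp_rot']).as_matrix())
E
```

```text
spacer [ 689.1 -101.6   61. ] [ 694.7 -102.6   61. ]
washer [ 450.  -107.7   16. ] [ 458.4 -108.9   16. ]
bush [ 585.7 -263.3   49. ] [ 584.8 -265.6   11. ] [ 588.9 -265.9   49. ]
stud screws [497.2 203.7  28. ] tip [499.2 204.7 120. ] [504.6 201.6 120. ] scr scene [509.6 201.4  28. ] [506. 201.  28.]
driver [558.6  -2.7  29. ] orange [ 580.  -148.7   61. ]
[[ 1.  -0.   0.3]
 [-0.3 -0.   1. ]
 [-0.  -1.  -0. ]]
```

```bash
cat > go.py <<'E'
import sys
from h import *
s=state(); R=Ro.from_euler('xyz',s['tcp_rot']).as_matrix()
d=np.array([float(a) for a in sys.argv[1:4]])-s['eef_pos']
print("dp",np.round(R.T@d/1000,4),"rot to square",np.round(Ro.from_matrix(R.T@np.array([[1,0,0],[0,0,1],[0,-1,0]])).as_rotvec(),4))
print(s['t'],s['eef_pos'].round(1),s['ft_force'].round(1),round(s['opening']*95.1,1))
E
python3 go.py 689 -101.5 190
```

```text
dp [ 0.6888  0.0245 -0.5218] rot to square [ 6.000e-04 -2.948e-01 -2.000e-04]
0.2 [181.5 597.9 214.3] [ 0.4 -0.4 -0.1] 95.5
```

```bash
python3 -m jog '{"dp":[[0.05,0,-0.038],[0.1,0,-0.076],[0.15,0,-0.114],[0.2,0,-0.151],[0.25,0,-0.19],[0.3,0,-0.227],[0.34,0,-0.257],[0.37,0,-0.28],[0.4,0,-0.303],[0.4,0,-0.303]],"rot":[[0,-0.1,0],[0,-0.2,0],[0,-0.295,0],[0,-0.295,0],[0,-0.295,0],[0,-0.295,0],[0,-0.295,0],[0,-0.295,0],[0,-0.295,0],[0,-0.295,0]],"claw":[0.08,0.08,0.08,0.08,0.08,0.08,0.08,0.08,0.08,0.08]}'; python3 go.py 689 -101.5 130
```

```text
t: 1.2
eef_pos: [476.1, 191.5, 214.8]
tcp_rot: [-1.571, -0.0, 0.0]
ft_force: [-0.1, 1.4, -0.3]
opening: 0.84
dp [ 0.2128  0.0848 -0.2931] rot to square [-0.0002  0.0002  0.0003]
1.2 [476.1 191.5 214.8] [-0.1  1.4 -0.3] 79.9
```

```bash
python3 -m jog '{"dp":[[0.025,0,-0.035],[0.05,0,-0.07],[0.075,0,-0.105],[0.1,0,-0.14],[0.125,0,-0.175],[0.15,0.01,-0.21],[0.175,0.03,-0.24],[0.2,0.05,-0.275],[0.213,0.085,-0.293],[0.213,0.085,-0.293],[0.213,0.085,-0.293]],"rot":[[0,0,0],[0,0,0],[0,0,0],[0,0,0],[0,0,0],[0,0,0],[0,0,0],[0,0,0],[0,0,0],[0,0,0],[0,0,0]],"claw":[0.08,0.08,0.08,0.08,0.08,0.08,0.08,0.08,0.08,0.08,0.08]}'; python3 go.py 689 -101.5 32;python3 - <<'E'
from h import *
crop("scene",150,130,320,270,4.2,"s2")
E
```

```text
t: 2.3
eef_pos: [687.9, -99.6, 128.9]
tcp_rot: [-1.57, 0.002, -0.0]
ft_force: [0.3, 0.3, 0.4]
opening: 0.844
dp [ 0.0013  0.0969 -0.002 ] rot to square [-0.0007 -0.0005 -0.0019]
2.3 [687.9 -99.6 128.9] [0.3 0.3 0.4] 80.2
```

View pics/s2.png

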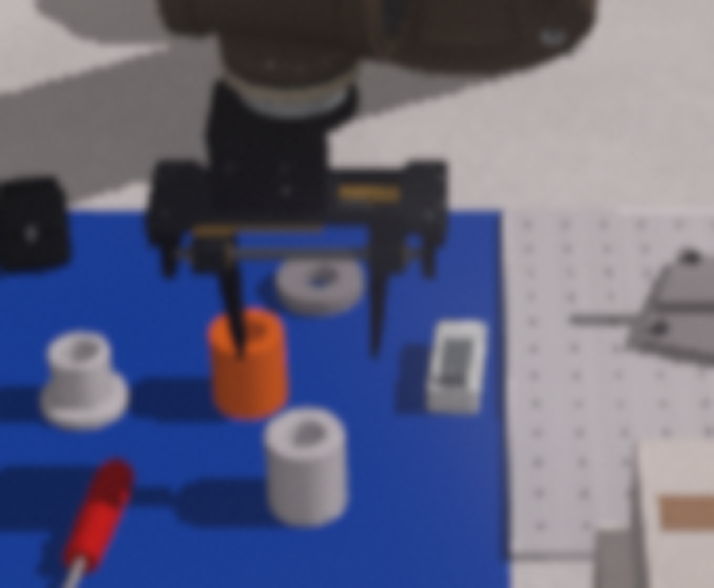

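The fingertips are at crop (239,355) and (376,355), with their midpoint at 307.5. The spacer's top is centred near (305,430), so the two line up sideways. Next I'll use the tip pixels to check the scene camera's bias.

```bash
python3 - <<'E'
from h import *
p=state()['eef_pos']; print(p,pix("scene",p),"seen",150+308/4.2-.5,130+357/4.2-.5)
print(pix("scene",[689,-101.5,61]),"seen top ctr",150+305.5/4.2-.5,130+430/4.2-.5)
E
python3 -m jog '{"dp":[[0.001,0.02,-0.0015],[0.001,0.04,-0.0015],[0.001,0.06,-0.0015],[0.001,0.08,-0.0015],[0.001,0.092,-0.0015],[0.001,0.097,-0.0015],[0.001,0.097,-0.0015]],"rot":[[0,0,0],[0,0,0],[0,0,0],[0,0,0],[0,0,0],[0,0,0],[0,0,0]],"claw":[0.08,0.08,0.08,0.08,0.08,0.08,0.08]}'; python3 go.py 689 -101.5 32
```

```text
[688.18720039 -99.0558614  130.2467157 ] [223.00239835 211.78514815] seen 222.83333333333331 214.5
[223.21942533 231.9211619 ] seen top ctr 222.23809523809524 231.88095238095238
t: 3.05
eef_pos: [689.4, -100.6, 33.2]
tcp_rot: [-1.571, -0.001, 0.001]
ft_force: [-0.9, -0.5, 0.3]
opening: 0.842
dp [-0.0004  0.0012 -0.0009] rot to square [0.     0.0007 0.0005]
3.05 [ 689.4 -100.6   33.2] [-0.9 -0.5  0.3] 80.1
```

```bash
python3 -m jog '{"dp":[[0,0,0],[0,0,0],[0,0,0],[0,0,0],[0,0,0],[0,0,0]],"rot":[[0,0,0],[0,0,0],[0,0,0],[0,0,0],[0,0,0],[0,0,0]],"claw":[0.045,0.045,0.045,0.045,0.045,0.045]}'
python3 -m jog '{"dp":[[0,-0.03,0],[0,-0.07,0],[0,-0.11,0],[0,-0.15,0.01],[0,-0.15,0.01]],"rot":[[0,0,0],[0,0,0],[0,0,0],[0,0,0],[0,0,0]],"claw":[0.045,0.045,0.045,0.045,0.045]}'; python3 go.py 498 204 170
```

```text
t: 3.65
eef_pos: [689.7, -101.4, 33.2]
tcp_rot: [-1.571, -0.001, 0.0]
ft_force: [-1.0, -2.6, 6.3]
opening: 0.541
t: 4.15
eef_pos: [691.0, -90.4, 188.1]
tcp_rot: [-1.572, -0.008, 0.001]
ft_force: [0.9, 0.2, -2.0]
opening: 0.544
dp [-0.1929  0.0163  0.2946] rot to square [0.0011 0.0009 0.0077]
4.15 [691.  -90.4 188.1] [ 0.9  0.2 -2. ] 51.7
```

```bash
python3 -m jog '{"dp":[[-0.02,0,0.03],[-0.045,0,0.07],[-0.07,0,0.11],[-0.095,0,0.15],[-0.12,0,0.19],[-0.145,0,0.225],[-0.165,0.005,0.255],[-0.18,0.01,0.278],[-0.189,0.015,0.291],[-0.192,0.015,0.294],[-0.192,0.015,0.294],[-0.192,0.015,0.294]],"rot":[[0,0,0],[0,0,0],[0,0,0],[0,0,0],[0,0,0],[0,0,0],[0,0,0],[0,0,0],[0,0,0],[0,0,0],[0,0,0],[0,0,0]],"claw":[0.045,0.045,0.045,0.045,0.045,0.045,0.045,0.045,0.045,0.045,0.045,0.045]}'; python3 go.py 498 204 170;python3 - <<'E'
from h import *
crop("scene",285,120,365,220,5,"s3a")
crop("top",195,185,295,285,5,"s3b")
a=cv2.imread("pics/s3a.png");b=cv2.imread("pics/s3b.png")
cv2.imwrite("pics/s3.png",np.hstack([a[:500,:300],b]) if 0 else np.hstack([a,b])[:, :800])
E
```

```text
t: 5.35
eef_pos: [498.0, 202.1, 167.6]
tcp_rot: [-1.571, -0.0, -0.001]
ft_force: [1.2, 0.2, -2.2]
opening: 0.543
dp [ 0.     -0.0024  0.0019] rot to square [-0.     -0.0006  0.0003]
5.35 [498.  202.1 167.6] [ 1.2  0.2 -2.2] 51.6
```

View pics/s3.png

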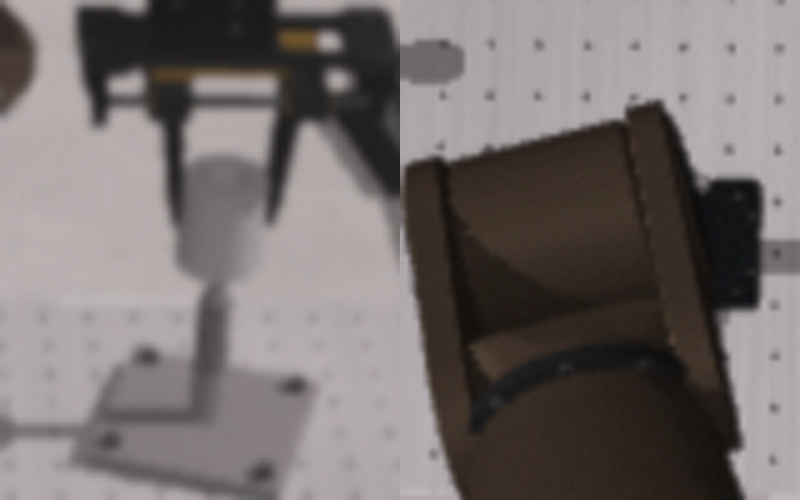

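The left half shows the spacer held upright just above the stud. Its sides at mid height are at crop x of about 179 and 265. The stud runs from (214,290) to (206,400). The top view is blocked by the arm. The spacer looks a millimetre or two too far right (+y), so I'll measure the edges numerically.

```bash
cat > prof.py <<'E'
from h import *
im=np.mean([read_camera("scene").astype(float) for _ in range(3)],0)
np.save("im.npy",im)
g=cv2.GaussianBlur(im,(1,5),0).mean(2)
np.set_printoptions(linewidth=200)
for v in (162,165,168,171,174): print(v,g[v,314:345].astype(int))
for v in (182,185,188,191,194): print(v,g[v,314:345].astype(int))
for z in (160,120,80,40,22): print(z,pix("scene",[498,202,z]),pix("scene",[498,205,z]))
E
python3 prof.py; python3 -c "
from cell import *;print(state()['eef_pos'])"
```

```text
162 [176 176 174 166 139  91  64  78  93 101 105 108 110 112 113 114 114 115 117 119 122 129 137 127  92  78 111 148 167 172 173]
165 [175 175 175 173 162 135 104  95  99 103 107 110 112 113 114 115 117 120 127 134 140 147 152 149 139 139 156 168 172 173 173]
168 [175 175 175 174 171 155 124 104 102 106 109 111 113 114 115 117 120 125 131 138 144 150 156 161 167 170 171 171 172 173 173]
171 [175 175 175 175 172 157 127 108 106 108 111 112 114 115 116 118 121 127 134 140 146 152 158 164 169 171 171 170 170 171 171]
174 [175 175 175 176 175 171 160 147 135 127 122 119 116 115 115 118 124 133 140 147 154 161 166 170 172 173 172 172 171 171 171]
182 [174 175 174 173 172 169 165 168 170 158 126  90  77  80  85  97 122 149 166 173 174 174 174 170 166 168 171 172 173 173 173]
185 [173 174 174 174 172 169 168 170 169 152 112  81  75  79  84 100 128 155 170 174 175 175 175 174 171 172 173 173 174 174 174]
188 [147 153 162 169 171 170 168 165 163 146 104  76  75  79  86 101 130 159 172 175 176 177 177 177 174 170 170 173 174 175 175]
191 [ 85  91 112 133 142 144 145 145 141 122  91  75  76  81  90 104 132 157 168 170 172 174 176 176 176 175 175 174 174 174 175]
194 [121 122 126 129 130 131 130 129 122 105  86  79  81  87  98 111 126 135 138 139 142 147 149 151 152 153 154 151 148 145 144]
160 [328.36177293 164.6362559 ] [329.37061313 164.63878829]
120 [327.30270483 175.93199276] [328.2957859 175.9336602]
80 [326.2763751  186.87855085] [327.25418182 186.87940519]
40 [325.28128883 197.49187467] [326.24428392 197.49196427]
22 [324.84331565 202.16317936] [325.79979091 202.16293974]
[497.64426775 202.32847023 167.69101489]
```

```bash
python3 -m jog '{"dp":[[0,0,0.001],[0,0.01,0.001],[0,0.02,0.001],[0,0.03,0.001],[0,0.04,0.001],[0,0.05,0.001],[0,0.05,0.001]],"rot":[[0,0,0],[0,0,0],[0,0,0],[0,0,0],[0,0,0],[0,0,0],[0,0,0]],"claw":[0.045,0.045,0.045,0.045,0.045,0.045,0.045]}'; python3 go.py 498 203 55
python3 - <<'E'
from h import *
crop("scene",280,120,380,220,5,"s4")
E
```

```text
t: 6.3
eef_pos: [496.6, 203.7, 116.0]
tcp_rot: [-1.571, 0.002, 0.0]
ft_force: [0.1, 0.2, -2.4]
opening: 0.539
dp [ 0.0016  0.061  -0.0007] rot to square [ 0.0006  0.0002 -0.0024]
6.3 [496.6 203.7 116. ] [ 0.1  0.2 -2.4] 51.3
```

View pics/s4.png

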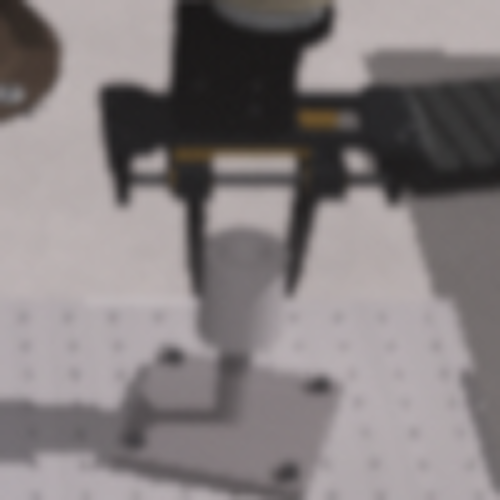

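The spacer hangs over the stud. Its lower edge is at (235,350), with the stud emerging below it at x≈232, and there is no contact force. I'll keep lowering it.

```bash
python3 -m jog '{"dp":[[0,0.015,0],[0,0.03,0],[0,0.045,0],[0,0.053,0],[0,0.056,0],[0,0.058,0],[0,0.058,0]],"rot":[[0,0,0],[0,0,0],[0,0,0],[0,0,0],[0,0,0],[0,0,0],[0,0,0]],"claw":[0.045,0.045,0.045,0.045,0.045,0.045,0.045]}'
python3 -m jog '{"dp":[[0,0.001,0],[0,0.002,0],[0,0.002,0]],"rot":[[0,0,0],[0,0,0],[0,0,0]],"claw":[0.045,0.045,0.045]}'
```

```text
t: 7.05
eef_pos: [497.5, 204.0, 60.0]
tcp_rot: [-1.571, -0.001, 0.0]
ft_force: [0.1, -1.4, -2.7]
opening: 0.542
t: 7.35
eef_pos: [497.3, 203.9, 57.8]
tcp_rot: [-1.571, -0.0, 0.0]
ft_force: [0.5, -0.4, -2.3]
opening: 0.54
```

```bash
python3 -m jog '{"dp":[[0,0.001,0],[0,0.002,0],[0,0.002,0]],"rot":[[0,0,0],[0,0,0],[0,0,0]],"claw":[0.045,0.045,0.045]}'
python3 -m jog '{"dp":[[0,0.001,0],[0,0.001,0]],"rot":[[0,0,0],[0,0,0]],"claw":[0.045,0.045]}'

```

```text
t: 7.65
eef_pos: [497.2, 203.9, 55.5]
tcp_rot: [-1.571, 0.0, 0.0]
ft_force: [-0.1, -0.4, -2.5]
opening: 0.543
t: 7.85
eef_pos: [497.2, 203.9, 54.5]
tcp_rot: [-1.571, 0.0, 0.0]
ft_force: [-1.0, -0.3, -2.5]
opening: 0.543
```

```bash
python3 -m jog '{"dp":[[0,0.001,0],[0,0.001,0]],"rot":[[0,0,0],[0,0,0]],"claw":[0.045,0.045]}'
python3 -m jog '{"dp":[[0,0.0007,0],[0,0.0007,0]],"rot":[[0,0,0],[0,0,0]],"claw":[0.045,0.045]}'

```

```text
t: 8.05
eef_pos: [497.2, 203.9, 53.5]
tcp_rot: [-1.571, 0.0, 0.0]
ft_force: [-0.5, 0.9, -2.5]
opening: 0.545
t: 8.25
eef_pos: [497.3, 203.9, 53.2]
tcp_rot: [-1.571, -0.0, 0.0]
ft_force: [-1.5, -1.1, 2.2]
opening: 0.548
```

Contact at TCP z=53.2, as expected, which puts the mat at z≈2. I'll release and rise.

```bash
python3 -m jog '{"dp":[[0,0,0],[0,0,0],[0,0,0],[0,0,0],[0,-0.02,0],[0,-0.05,0],[0,-0.09,0],[0,-0.12,0],[0,-0.12,0]],"rot":[[0,0,0],[0,0,0],[0,0,0],[0,0,0],[0,0,0],[0,0,0],[0,0,0],[0,0,0],[0,0,0]],"claw":[0.075,0.075,0.075,0.075,0.075,0.085,0.09,0.09,0.09]}'; python3 go.py 450 -107.5 110
```

```text
t: 9.15
eef_pos: [498.7, 204.4, 176.6]
tcp_rot: [-1.569, -0.006, 0.0]
ft_force: [0.0, 0.4, 0.2]
opening: 0.943
dp [-0.0492  0.0658 -0.312 ] rot to square [-0.0018  0.0003  0.0063]
9.15 [498.7 204.4 176.6] [0.  0.4 0.2] 89.7
```

```bash
python3 -m jog '{"dp":[[-0.005,0,-0.04],[-0.012,0,-0.08],[-0.018,0,-0.12],[-0.025,0,-0.16],[-0.03,0,-0.2],[-0.037,0.01,-0.24],[-0.043,0.03,-0.275],[-0.048,0.05,-0.3],[-0.048,0.066,-0.311],[-0.048,0.066,-0.311],[-0.048,0.066,-0.311]],"rot":[[0,0,0],[0,0,0],[0,0,0],[0,0,0],[0,0,0],[0,0,0],[0,0,0],[0,0,0],[0,0,0],[0,0,0],[0,0,0]],"claw":[0.09,0.09,0.09,0.09,0.09,0.09,0.09,0.09,0.09,0.09,0.09]}'; python3 go.py 450 -107.5 6
python3 - <<'E'
from h import *
crop("scene",170,130,380,230,3.8,"s5")
E
```

```text
t: 10.25
eef_pos: [449.1, -106.8, 106.7]
tcp_rot: [-1.57, 0.001, -0.0]
ft_force: [0.5, -0.5, 0.5]
opening: 0.944
dp [ 0.001   0.1007 -0.0007] rot to square [-0.0006 -0.0003 -0.0011]
10.25 [ 449.1 -106.8  106.7] [ 0.5 -0.5  0.5] 89.8
```

View pics/s5.png

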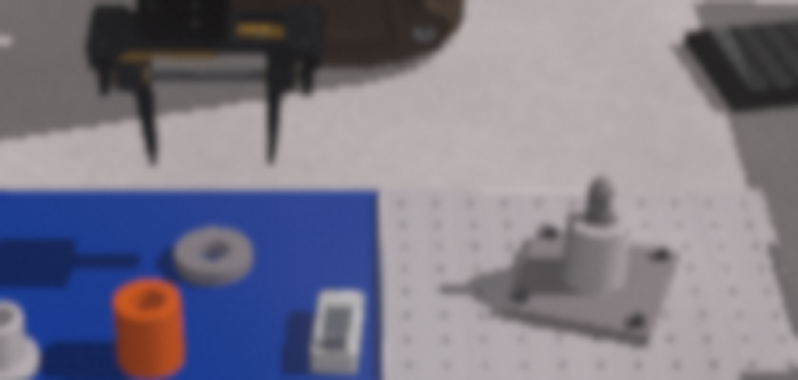

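The spacer stands on the base with the stud through it, at (597,255) in the crop. The fingers, with tips at (153,162) and (270,162), are above the washer at (213,255). I'll go down and grasp it.

```bash
python3 -m jog '{"dp":[[0.001,0.03,-0.0007],[0.001,0.06,-0.0007],[0.001,0.08,-0.0007],[0.001,0.095,-0.0007],[0.001,0.101,-0.0007],[0.001,0.101,-0.0007]],"rot":[[0,0,0],[0,0,0],[0,0,0],[0,0,0],[0,0,0],[0,0,0]],"claw":[0.09,0.09,0.09,0.09,0.09,0.09]}'
python3 -m jog '{"dp":[[0,0,0],[0,0,0],[0,0,0],[0,0,0],[0,0,0],[0,0,0]],"rot":[[0,0,0],[0,0,0],[0,0,0],[0,0,0],[0,0,0],[0,0,0]],"claw":[0.058,0.058,0.058,0.058,0.058,0.058]}'
```

```text
t: 10.9
eef_pos: [450.5, -107.2, 6.0]
tcp_rot: [-1.571, 0.0, 0.001]
ft_force: [-0.5, -0.2, 0.6]
opening: 0.947
t: 11.5
eef_pos: [450.7, -108.0, 6.5]
tcp_rot: [-1.571, -0.001, 0.0]
ft_force: [-0.9, 0.0, 7.7]
opening: 0.688
```

```bash
python3 -m jog '{"dp":[[0,-0.02,0],[0,-0.05,0],[0,-0.09,0],[0,-0.13,0],[0,-0.16,0],[0,-0.16,0]],"rot":[[0,0,0],[0,0,0],[0,0,0],[0,0,0],[0,0,0],[0,0,0]],"claw":[0.058,0.058,0.058,0.058,0.058,0.058]}'; python3 go.py 498 203 150
```

```text
t: 12.1
eef_pos: [451.4, -108.2, 169.1]
tcp_rot: [-1.573, -0.006, 0.0]
ft_force: [0.5, 0.2, -3.5]
opening: 0.689
dp [0.0466 0.0188 0.3112] rot to square [0.0021 0.0002 0.0057]
12.1 [ 451.4 -108.2  169.1] [ 0.5  0.2 -3.5] 65.5
```

```bash
python3 -m jog '{"dp":[[0.006,0,0.04],[0.012,0,0.08],[0.018,0,0.12],[0.024,0,0.16],[0.03,0,0.2],[0.036,0,0.24],[0.042,0.01,0.275],[0.046,0.015,0.3],[0.047,0.019,0.311],[0.047,0.019,0.311],[0.047,0.019,0.311]],"rot":[[0,0,0],[0,0,0],[0,0,0],[0,0,0],[0,0,0],[0,0,0],[0,0,0],[0,0,0],[0,0,0],[0,0,0],[0,0,0]],"claw":[0.058,0.058,0.058,0.058,0.058,0.058,0.058,0.058,0.058,0.058,0.058]}'; python3 go.py 498 203 125;python3 - <<'E'
from h import *
crop("scene",285,130,375,220,6,"s6")
E
```

```text
t: 13.2
eef_pos: [496.7, 202.4, 146.3]
tcp_rot: [-1.571, 0.001, 0.0]
ft_force: [-1.2, -0.5, -2.9]
opening: 0.684
dp [0.0013 0.0213 0.0006] rot to square [ 0.0005  0.0002 -0.0014]
13.2 [496.7 202.4 146.3] [-1.2 -0.5 -2.9] 65.0
```

View pics/s6.png

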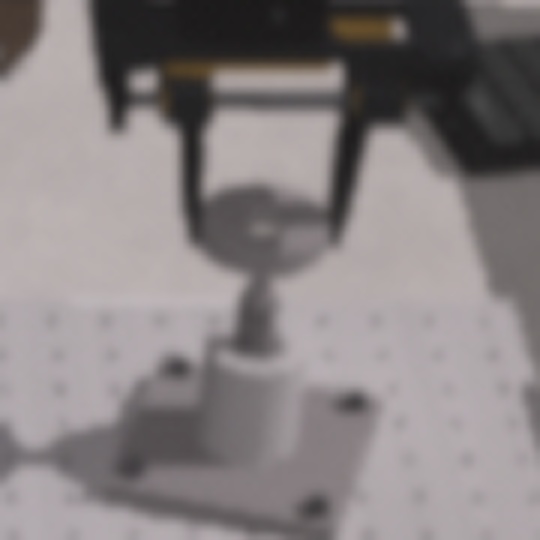

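The washer is level and centred at about (263,230), on the line of the stud tip at (258,282). I'll lower it.

```bash
python3 -m jog '{"dp":[[0.001,0.005,0],[0.001,0.012,0],[0.001,0.02,0],[0.001,0.028,0],[0.001,0.036,0],[0.001,0.036,0]],"rot":[[0,0,0],[0,0,0],[0,0,0],[0,0,0],[0,0,0],[0,0,0]],"claw":[0.058,0.058,0.058,0.058,0.058,0.058]}'; python3 go.py 498 203 87
```

```text
t: 13.85
eef_pos: [497.7, 203.0, 109.6]
tcp_rot: [-1.571, 0.002, 0.0]
ft_force: [0.4, -0.7, -3.8]
opening: 0.688
dp [0.0004 0.0226 0.    ] rot to square [ 0.0005  0.0002 -0.002 ]
13.85 [497.7 203.  109.6] [ 0.4 -0.7 -3.8] 65.4
```

```bash
python3 -m jog '{"dp":[[0,0.007,0],[0,0.013,0],[0,0.018,0],[0,0.02,0],[0,0.02,0],[0,0.02,0]],"rot":[[0,0,0],[0,0,0],[0,0,0],[0,0,0],[0,0,0],[0,0,0]],"claw":[0.058,0.058,0.058,0.058,0.058,0.058]}'
python3 -m jog '{"dp":[[0,0.001,0],[0,0.001,0]],"rot":[[0,0,0],[0,0,0]],"claw":[0.058,0.058]}'
```

```text
t: 14.45
eef_pos: [498.3, 203.2, 91.0]
tcp_rot: [-1.571, -0.0, 0.0]
ft_force: [-0.6, -0.3, -2.9]
opening: 0.687
t: 14.65
eef_pos: [498.3, 203.2, 90.0]
tcp_rot: [-1.571, -0.0, 0.0]
ft_force: [-0.2, -0.0, -3.0]
opening: 0.692
```

```bash
python3 -m jog '{"dp":[[0,0.001,0],[0,0.002,0],[0,0.002,0]],"rot":[[0,0,0],[0,0,0],[0,0,0]],"claw":[0.058,0.058,0.058]}'
python3 -m jog '{"dp":[[0,0.001,0],[0,0.001,0]],"rot":[[0,0,0],[0,0,0]],"claw":[0.058,0.058]}'
```

```text
t: 14.95
eef_pos: [498.2, 203.2, 87.8]
tcp_rot: [-1.571, 0.0, 0.0]
ft_force: [0.1, 0.1, -2.4]
opening: 0.688
t: 15.15
eef_pos: [498.2, 203.2, 86.8]
tcp_rot: [-1.571, 0.0, 0.0]
ft_force: [-0.6, -0.0, -3.3]
opening: 0.688
```

```bash
python3 -m jog '{"dp":[[0,0.0005,0],[0,0.0005,0]],"rot":[[0,0,0],[0,0,0]],"claw":[0.058,0.058]}'
python3 -m jog '{"dp":[[0,0.0007,0],[0,0.0007,0]],"rot":[[0,0,0],[0,0,0]],"claw":[0.058,0.058]}'
```

```text
t: 15.35
eef_pos: [498.3, 203.2, 86.6]
tcp_rot: [-1.571, -0.0, 0.0]
ft_force: [-0.7, -1.1, -0.7]
opening: 0.688
t: 15.55
eef_pos: [498.4, 203.2, 86.5]
tcp_rot: [-1.571, -0.001, 0.0]
ft_force: [-2.9, -2.1, 8.2]
opening: 0.689
```

The washer is seated (z=86.5, as predicted). I'll release, rise and go to the bushing.

```bash
python3 -m jog '{"dp":[[0,0,0],[0,0,0],[0,0,0],[0,0,0],[0,-0.02,0],[0,-0.05,0],[0,-0.09,0],[0,-0.1,0],[0,-0.1,0]],"rot":[[0,0,0],[0,0,0],[0,0,0],[0,0,0],[0,0,0],[0,0,0],[0,0,0],[0,0,0],[0,0,0]],"claw":[0.09,0.09,0.09,0.09,0.09,0.085,0.08,0.075,0.075]}'; python3 go.py 585.3 -264.5 110
```

```text
t: 16.45
eef_pos: [498.8, 203.4, 187.0]
tcp_rot: [-1.57, -0.003, 0.0]
ft_force: [-0.4, -0.2, -0.1]
opening: 0.793
dp [ 0.0862  0.0769 -0.4679] rot to square [-0.0009  0.0002  0.003 ]
16.45 [498.8 203.4 187. ] [-0.4 -0.2 -0.1] 75.4
```

```bash
python3 -m jog '{"dp":[[0.008,0,-0.04],[0.016,0,-0.085],[0.025,0,-0.13],[0.033,0,-0.175],[0.042,0,-0.22],[0.05,0,-0.265],[0.058,0,-0.31],[0.067,0.01,-0.355],[0.075,0.03,-0.4],[0.082,0.05,-0.44],[0.086,0.077,-0.468],[0.086,0.077,-0.468]],"rot":[[0,0,0],[0,0,0],[0,0,0],[0,0,0],[0,0,0],[0,0,0],[0,0,0],[0,0,0],[0,0,0],[0,0,0],[0,0,0],[0,0,0]],"claw":[0.075,0.075,0.075,0.075,0.075,0.075,0.075,0.075,0.075,0.075,0.075,0.075]}'
python3 -m jog '{"dp":[[0,0,0],[0,0,0]],"rot":[[0,0,0],[0,0,0]],"claw":[0.075,0.075]}'; python3 go.py 585.3 -264.5 17
python3 - <<'E'
from h import *
crop("scene",130,140,370,240,3.3,"s7")
E
```

```text
t: 17.65
eef_pos: [582.3, -267.1, 103.0]
tcp_rot: [-1.567, 0.006, -0.003]
ft_force: [-0.8, 0.3, 0.0]
opening: 0.789
t: 17.85
eef_pos: [584.3, -263.8, 108.6]
tcp_rot: [-1.57, 0.0, 0.001]
ft_force: [-0.4, 0.2, 0.7]
opening: 0.79
dp [ 0.0011  0.0916 -0.0007] rot to square [-0.0004  0.0008 -0.0004]
17.85 [ 584.3 -263.8  108.6] [-0.4  0.2  0.7] 75.1
```

View pics/s7.png

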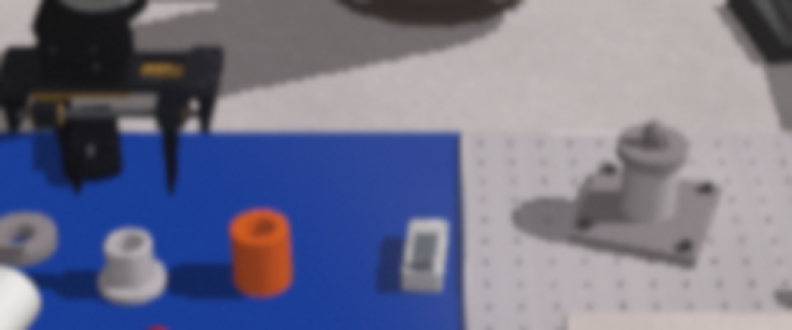

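The washer lies flat on the spacer, at (652,150). The fingers, with tips at (78,190) and (170,190), are lined up with the bushing's neck at (128,240).

```bash
python3 -m jog '{"dp":[[0.001,0.025,-0.0007],[0.001,0.05,-0.0007],[0.001,0.07,-0.0007],[0.001,0.083,-0.0007],[0.001,0.09,-0.0007],[0.001,0.09,-0.0007],[0.001,0.09,-0.0007]],"rot":[[0,0,0],[0,0,0],[0,0,0],[0,0,0],[0,0,0],[0,0,0],[0,0,0]],"claw":[0.075,0.075,0.075,0.075,0.075,0.075,0.075]}'
python3 -m jog '{"dp":[[0,0,0],[0,0,0],[0,0,0],[0,0,0],[0,0,0],[0,0,0]],"rot":[[0,0,0],[0,0,0],[0,0,0],[0,0,0],[0,0,0],[0,0,0]],"claw":[0.035,0.035,0.035,0.035,0.035,0.035]}'
python3 -m jog '{"dp":[[0,-0.02,0],[0,-0.05,0],[0,-0.09,0],[0,-0.13,0],[0,-0.16,0],[0,-0.16,0]],"rot":[[0,0,0],[0,0,0],[0,0,0],[0,0,0],[0,0,0],[0,0,0]],"claw":[0.035,0.035,0.035,0.035,0.035,0.035]}'; python3 go.py 498 203 165
```

```text
t: 18.6
eef_pos: [585.8, -265.5, 19.6]
tcp_rot: [-1.571, -0.001, 0.001]
ft_force: [-0.4, 0.2, -0.0]
opening: 0.793
t: 19.2
eef_pos: [585.5, -265.7, 18.9]
tcp_rot: [-1.571, -0.0, 0.0]
ft_force: [-0.9, -1.1, 1.0]
opening: 0.441
t: 19.8
eef_pos: [586.6, -266.1, 182.9]
tcp_rot: [-1.574, -0.006, 0.0]
ft_force: [0.7, 0.2, -1.2]
opening: 0.44
dp [-0.0885  0.016   0.4692] rot to square [0.0031 0.0003 0.0056]
19.8 [ 586.6 -266.1  182.9] [ 0.7  0.2 -1.2] 41.9
```

```bash
python3 -m jog '{"dp":[[-0.008,0,0.04],[-0.016,0,0.085],[-0.025,0,0.13],[-0.033,0,0.175],[-0.042,0,0.22],[-0.05,0,0.265],[-0.058,0,0.31],[-0.067,0,0.355],[-0.075,0,0.4],[-0.082,0.01,0.44],[-0.088,0.016,0.469],[-0.088,0.016,0.469]],"rot":[[0,0,0],[0,0,0],[0,0,0],[0,0,0],[0,0,0],[0,0,0],[0,0,0],[0,0,0],[0,0,0],[0,0,0],[0,0,0],[0,0,0]],"claw":[0.035,0.035,0.035,0.035,0.035,0.035,0.035,0.035,0.035,0.035,0.035,0.035]}'
python3 -m jog '{"dp":[[0,0,0],[0,0,0],[0,0,0]],"rot":[[0,0,0],[0,0,0],[0,0,0]],"claw":[0.035,0.035,0.035]}'; python3 go.py 498 203 130
python3 - <<'E'
from h import *
crop("scene",285,120,375,210,6,"s8")
E
```

```text
t: 21.0
eef_pos: [495.4, 206.2, 160.9]
tcp_rot: [-1.571, 0.003, 0.004]
ft_force: [-0.1, -1.1, -1.1]
opening: 0.442
t: 21.3
eef_pos: [497.5, 202.5, 162.7]
tcp_rot: [-1.571, 0.0, -0.001]
ft_force: [0.1, -0.2, -1.8]
opening: 0.442
dp [0.0005 0.0327 0.0005] rot to square [ 0.     -0.0012 -0.    ]
21.3 [497.5 202.5 162.7] [ 0.1 -0.2 -1.8] 42.0
```

View pics/s8.png

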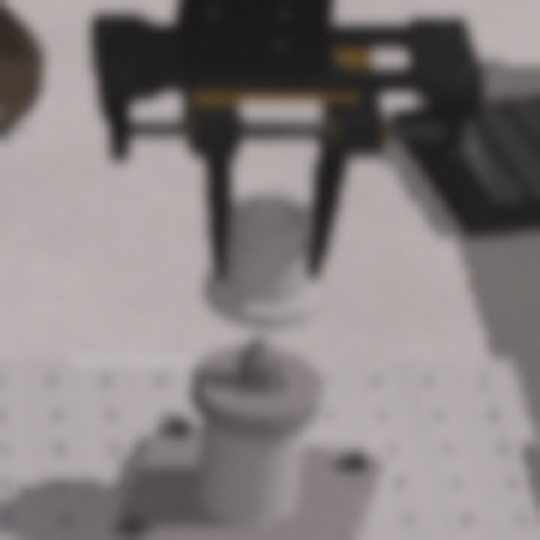

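The bushing hangs flange down, with its flange centred at about (264,290) above the stud tip at (258,345). The washer lies flat at (257,385). I'll lower it.

```bash
python3 -m jog '{"dp":[[0.0005,0.008,0],[0.0005,0.016,0],[0.0005,0.024,0],[0.0005,0.032,0],[0.0005,0.032,0]],"rot":[[0,0,0],[0,0,0],[0,0,0],[0,0,0],[0,0,0]],"claw":[0.035,0.035,0.035,0.035,0.035]}'
python3 -m jog '{"dp":[[0,0.006,0],[0,0.011,0],[0,0.012,0],[0,0.012,0]],"rot":[[0,0,0],[0,0,0],[0,0,0],[0,0,0]],"claw":[0.035,0.035,0.035,0.035]}'
```

```text
t: 21.85
eef_pos: [497.2, 203.3, 129.4]
tcp_rot: [-1.571, 0.002, 0.0]
ft_force: [0.8, 0.6, -1.6]
opening: 0.439
t: 22.25
eef_pos: [497.7, 203.5, 118.6]
tcp_rot: [-1.571, 0.0, 0.0]
ft_force: [0.4, 0.4, -1.4]
opening: 0.44
```

```bash
python3 -m jog '{"dp":[[0,0.001,0],[0,0.0025,0],[0,0.0025,0]],"rot":[[0,0,0],[0,0,0],[0,0,0]],"claw":[0.035,0.035,0.035]}'
python3 -m jog '{"dp":[[0,0.001,0],[0,0.001,0]],"rot":[[0,0,0],[0,0,0]],"claw":[0.035,0.035]}'
```

```text
t: 22.55
eef_pos: [497.7, 203.5, 116.2]
tcp_rot: [-1.571, 0.0, 0.0]
ft_force: [1.0, -0.0, -1.7]
opening: 0.443
t: 22.75
eef_pos: [497.7, 203.5, 115.2]
tcp_rot: [-1.571, 0.0, 0.0]
ft_force: [0.3, -0.3, -2.1]
opening: 0.442
```

```bash
python3 -m jog '{"dp":[[0,0.0007,0],[0,0.0007,0]],"rot":[[0,0,0],[0,0,0]],"claw":[0.035,0.035]}'
python3 -m jog '{"dp":[[0,0.0005,0],[0,0.0005,0]],"rot":[[0,0,0],[0,0,0]],"claw":[0.035,0.035]}'
```

```text
t: 22.95
eef_pos: [497.7, 203.5, 114.5]
tcp_rot: [-1.571, 0.0, 0.0]
ft_force: [0.8, 0.3, -1.4]
opening: 0.442
t: 23.15
eef_pos: [497.7, 203.5, 114.0]
tcp_rot: [-1.571, 0.0, 0.0]
ft_force: [0.0, 0.3, -1.6]
opening: 0.443
```

```bash
python3 -m jog '{"dp":[[0,0.0005,0],[0,0.0005,0]],"rot":[[0,0,0],[0,0,0]],"claw":[0.035,0.035]}'
python3 -m jog '{"dp":[[0,0.0005,0],[0,0.0005,0]],"rot":[[0,0,0],[0,0,0]],"claw":[0.035,0.035]}'
```

```text
t: 23.35
eef_pos: [497.8, 203.5, 113.9]
tcp_rot: [-1.571, -0.0, 0.0]
ft_force: [-0.9, -0.4, 4.7]
opening: 0.437
t: 23.55
eef_pos: [497.9, 203.5, 113.8]
tcp_rot: [-1.571, -0.001, 0.0]
ft_force: [-3.5, -1.4, 9.6]
opening: 0.44
```

The bushing is seated at 113.9, as predicted. I'll release, rise and clear the view.

```bash
python3 -m jog '{"dp":[[0,0,0],[0,0,0],[0,0,0],[0,0,0],[0,-0.02,0],[0,-0.05,0],[0,-0.09,0],[0,-0.1,0],[0,-0.1,-0.04],[0,-0.1,-0.09],[0,-0.1,-0.14],[0,-0.1,-0.14]],"rot":[[0,0,0],[0,0,0],[0,0,0],[0,0,0],[0,0,0],[0,0,0],[0,0,0],[0,0,0],[0,0,0],[0,0,0],[0,0,0],[0,0,0]],"claw":[0.075,0.075,0.075,0.075,0.075,0.075,0.075,0.075,0.075,0.075,0.075,0.075]}'
python3 -m jog '{"dp":[[0,0,-0.04],[0,0,-0.06],[0,0,-0.06],[0,0,-0.06]],"rot":[[0,0,0],[0,0,0],[0,0,0],[0,0,0]],"claw":[0.075,0.075,0.075,0.075]}'
python3 - <<'E'
from h import *
crop("scene",290,140,370,220,5,"a")
crop("top",200,195,280,275,5,"b")
cv2.imwrite("pics/s9.png",np.hstack([cv2.imread("pics/a.png"),cv2.imread("pics/b.png")]))
E
```

```text
t: 24.75
eef_pos: [497.6, 59.1, 212.6]
tcp_rot: [-1.571, 0.001, -0.004]
ft_force: [-0.5, -0.6, -0.4]
opening: 0.79
t: 25.15
eef_pos: [497.7, 3.9, 212.7]
tcp_rot: [-1.57, 0.0, -0.001]
ft_force: [0.3, 0.1, -0.6]
opening: 0.79
```

View pics/s9.png

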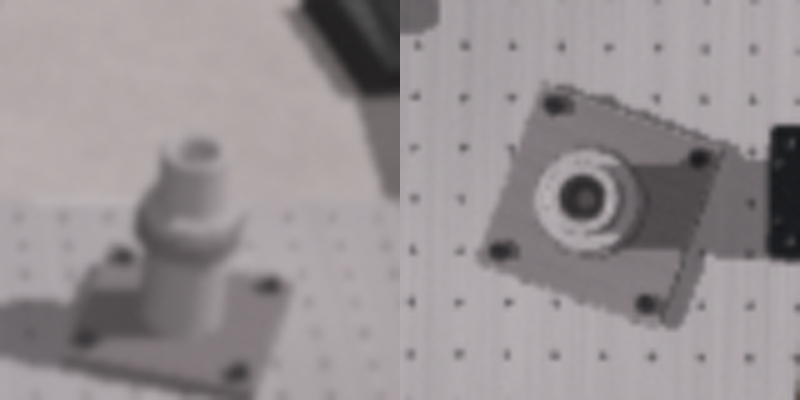

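The scene crop (left) shows spacer, washer and bushing stacked upright and flat on the stud, around (190,240). The top crop (right) shows the stud tip inside the bushing's bore at (585,198). I'll hand it in.

```bash
python3 -c "
from cell import *
job_done(); print(state()['t'])"
```

```text
the job is handed in; nothing more can be done
the job is handed in; nothing more can be done
```

The stack is on the stud in the order asked: spacer tube, then the washer (the one nearest the base), then the bushing with its flange down. I lowered each part until it touched, let go of it, and handed the job in at about 25 s.

- **Seating:** Each part made contact within about 1 mm of its expected height (TCP z 53.2, 86.5 and 113.9 mm). The contact force readings were under 10 N.
- **Final pictures:** Both cameras show the stack upright and flat, with the stud tip inside the bushing's bore. The gripper is open and about 200 mm to the side of the stack.
- **Bystanders:** I did not touch the other things on the bench. I made no separate final check of their positions.
- **Camera disagreement:** The scene camera put things 3 to 10 mm further out in x than the top camera. A fingertip check showed the scene camera was off, so I used the top camera's values for x.
- **Hand-in:** The call printed its confirmation message twice, and no verdict is reported.

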